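# Nest the biscuit cutters in their tin

### The job

The potato cakes are cut out and the four round cutters are washed: put the set away nested in its round tin, smallest first and each bigger one over the smaller, so that all four stand upright on the tin's floor, one inside the other. Set each down rather than dropping it, and leave the square cutter, the potatoes, the mug and the peeler where they are.

Things in the scene. Friction and masses are not known exactly. Their poses are not given: they have to be found in the camera images.
- cutter_s: smallest of the set of four round steel cutters (~50 g): open ring, 42 mm outside diameter, 2 mm wall, 20 mm deep, edge down; a strap handle arches over it, crowned by a black grip bar 28 mm long, 14 mm wide, 10 mm high, its top 48 mm above the ring's lower edge. Origin: ring's centre at its lower edge; x along strap and bar, y across the bar (pinch it so, from above), z up.
- cutter_m: second of the set of four round steel cutters (~80 g): open ring, 64 mm outside diameter, 2 mm wall, 35 mm deep, edge down; a strap handle arches over it, crowned by a black grip bar 28 mm long, 14 mm wide, 10 mm high, its top 78 mm above the ring's lower edge. Origin: ring's centre at its lower edge; x along strap and bar, y across the bar (pinch it so, from above), z up.
- cutter_l: third of the set of four round steel cutters (~110 g): open ring, 86 mm outside diameter, 2 mm wall, 50 mm deep, edge down; a strap handle arches over it, crowned by a black grip bar 28 mm long, 14 mm wide, 10 mm high, its top 108 mm above the ring's lower edge. Origin: ring's centre at its lower edge; x along strap and bar, y across the bar (pinch it so, from above), z up.
- cutter_xl: largest of the set of four round steel cutters (~150 g): open ring, 108 mm outside diameter, 2 mm wall, 65 mm deep, edge down; a strap handle arches over it, crowned by a black grip bar 28 mm long, 14 mm wide, 10 mm high, its top 138 mm above the ring's lower edge. Origin: ring's centre at its lower edge; x along strap and bar, y across the bar (pinch it so, from above), z up.
- tin: shallow round aluminium tin, loose, 350 g: 150 mm outside diameter, 2.5 mm wall, lip 14 mm high, floor top 3 mm above the origin (centre of its underside; z up). The set nests on its floor with 9 mm to spare all round between rings (16 mm between largest and lip); bigger handles pass over smaller ones, tops 30 mm apart in height, so they may point any way.
- square_cutter: square steel cutter with the same kind of handle, 60 x 60 mm, 35 mm deep, 78 mm to the top of its grip; not one of the set, stays where it is. Origin: centre of its lower edge; x along its grip bar.
- potato_long: unpeeled potato, 92 x 50 x 50 mm, lying on the table, stays where it is. Origin: under its centre; x along it.
- potato_round: unpeeled potato, 66 x 54 x 54 mm, lying on the table, stays where it is. Origin: under its centre; x along it.
- travel_mug: travel mug, purple with a black lid, 78 mm diameter, 154 mm tall, standing at one side, stays where it is. Origin: centre of its underside.
- peeler: Y-shaped peeler with a black handle, 150 x 48 x 14 mm, lying at one side, stays where it is. Origin: on the table under the tool, 40 mm ahead of the handle's middle; x from the handle towards the blade.

How it is judged:
On the way, in this order (a step that is already met when the one before it is completed fails the run):
1. the smallest cutter stands on the tin's floor and has been let go (z of cutter_s in the frame of tin between 0 and 0.0065 m and angle between cutter_s's own z axis and vertical below 0.08 rad and horizontal distance between cutter_s and tin below 0.052 m and contact force between the fingers and cutter_s below 0.2 N), for 0.2 s.
2. the second cutter stands on the tin's floor, over the one before, and has been let go (z of cutter_m in the frame of tin between 0 and 0.0065 m and angle between cutter_m's own z axis and vertical below 0.08 rad and horizontal distance between cutter_m and tin below 0.041 m and contact force between the fingers and cutter_m below 0.2 N and horizontal distance between cutter_s and cutter_m below 0.012 m), for 0.2 s.
3. the third cutter stands on the tin's floor, over the one before, and has been let go (z of cutter_l in the frame of tin between 0 and 0.0065 m and angle between cutter_l's own z axis and vertical below 0.08 rad and horizontal distance between cutter_l and tin below 0.031 m and contact force between the fingers and cutter_l below 0.2 N and horizontal distance between cutter_m and cutter_l below 0.012 m), for 0.2 s.
4. the largest cutter stands on the tin's floor, over the one before, and has been let go (z of cutter_xl in the frame of tin between 0 and 0.0065 m and angle between cutter_xl's own z axis and vertical below 0.08 rad and horizontal distance between cutter_xl and tin below 0.02 m and contact force between the fingers and cutter_xl below 0.2 N and horizontal distance between cutter_l and cutter_xl below 0.012 m), for 0.2 s.
At the end, for the whole second after the job is handed in: All four round cutters stand upright (within 0.08 rad) on the tin's floor (lower edge within 3.5 mm of it), nested: each one's centre within 12 mm of the next bigger one's, the largest within 20 mm of the tin's centre; the tin flat (0.06 rad), all released and at rest (all of step 1 and all of step 2 and all of step 3 and all of step 4 and linear speed of each of cutter_s, cutter_m, cutter_l, cutter_xl, tin below 0.02 m/s and angular speed of each of cutter_s, cutter_m, cutter_l, cutter_xl, tin below 0.3 rad/s and angle between tin's own z axis and vertical below 0.06 rad); the robot touches nothing.
It fails at once if the square cutter, a potato, the mug or the peeler moved more than 20 mm (distance of any of square_cutter, potato_long, potato_round, travel_mug, peeler from where it was at the start of the episode above 0.02 m).
It fails at once if a cutter of the set dropped: moving faster than 0.6 m/s (a fall of about 20 mm) out of the fingers ((linear speed of cutter_s above 0.6 m/s and contact force between the fingers and cutter_s below 0.01 N) or (linear speed of cutter_m above 0.6 m/s and contact force between the fingers and cutter_m below 0.01 N) or (linear speed of cutter_l above 0.6 m/s and contact force between the fingers and cutter_l below 0.01 N) or (linear speed of cutter_xl above 0.6 m/s and contact force between the fingers and cutter_xl below 0.01 N)).
It also fails if it takes over 112 s, if anything falls off the work surface, if the arm or the gripper's body presses on something with over 40 N, if the wrist force passes 120 N, or if a joint passes its speed limit or range.

### The arm

A 6-joint arm with a two-finger parallel gripper is mounted at the origin on the work surface. World frame = base frame: x ahead of the robot, y to its left, z up, the work surface at z = 0. Lengths are in m, angles in rad, forces in N, time in s.
With the tool pointing down it reaches from about 0.225 to 0.875 m from the base axis. Payload 3.4 kg.
Tool frame: the origin (TCP) lies between the finger pads; the fingertips stand 8 mm ahead of it and the grasp point (between the pads) lies 11 mm behind it; z points along the fingers, y is the line along which they close (so a half turn about z gives the same grasp; the last joint's range is limited). The gripper opens to 85 mm and grips with 20 to 120 N. Pads are 22 mm wide; open, the fingers measure 114 mm over their backs; the gripper's body (76 mm by 85 mm) begins 54 mm behind the grasp point. The pads swing forward as they close: fully open they stand 13 mm farther back than shut.
Start: joints at [-1.322, 0.276, 1.505, -0, 1.361, -0.121], TCP at [0.208, -0.536, 0.217] pointing down, gripper open.
Joint ranges: [-2.89, 2.89], [-0.75, 2.08], [0.22, 2.7], [-1.18, 4.32], [0.11, 2.71], [-2.7, 2.7]. Speed limits (rad/s): [2.57, 2.57, 3.14, 3.14, 3.14, 3.14].

### API

Orientations are given as a unit quaternion [w, x, y, z].
In Python, from rig import manip gives the robot as it stands.
- The arm moves only by the tool move_arm, never from a script. Its argument "deltas" is a list that holds one entry, the list of rows, each a list of 5 numbers: the shift along the tool's x, y, z normalised to -1 to 1, where 1 is 80 cm, then the turn about the tool's z normalised to -1 to 1, where 1 is 120 degrees, then the closure, from -1 (fully open) to 1 (shut). In form: [[[tx, ty, tz, twist, grip], ...]]. A call has 1 to 12 rows; each row is the pose to reach, as a shift and turn from the pose commanded when the call began, along the tool's axes at that moment; what a row does not reach only later rows make up. A row lasts 1/10 s, in which the tool goes at most 50 mm and 8.59 degrees, less where a joint would pass 70% of its speed; a pose out of reach is approached as far as the arm can. A call with a number of a shift or a turn outside -1 to 1 is refused whole. A call with a gripper value outside its range is refused whole. The fingers move at their own pace and stop on an object; "squeeze" is the grip in N (left out, the last holds). Time passes only in rows, so rows that repeat a pose let the fingers close. It gives the time, the measured TCP pose, the force, the opening and the grip force at its end, in the units of the state.
- manip.get_state(): the state, without advancing time (a new reading comes with each control period).
- manip.get_image(name): name is "side" or "top"; returns the picture (480x640x3 uint8, red, green, blue); there is no depth.
- manip.camera_params(name): a dict with "fx", "fy", "cx", "cy" (pixels), "R" (3x3) and "t" (3): a world point X has camera coordinates R X + t. Camera axes: x right, y down, z forward; pixel columns grow to the right and rows downward; lengths in m; the calibration is good to about 2 mm. A picture is of the moment at which its call begins. camera_params takes no time and is no camera call.
- manip.sign_off(): hands the job in; it is judged then, once.
The state is a dict: "clock": time; "qpos": joint angles; "qd": joint speeds; "effort": joint torques, N m; "position": TCP position; "ee_rot": TCP orientation; "contact_force": force on the tool from outside, world axes, zero at the start; "moment": the same for the moment, N m; "width": finger opening in m; "gripper_force": force on a finger pad.
Only numpy, scipy, OpenCV 4.12 (cv2) and the standard library are available. Lean on these libraries where they do the work, as an engineer would, in place of code of your own. Each camera call takes 0.05 s, during which the arm holds its last target. There are 200 camera calls.

## Working session

There is one attempt and no reset: what is moved stays moved. The work goes in short steps, Python scripts to look and compute and a tool call to move; the robot and the scene stay as the last step left them, time stands still between calls to the robot, and variables do not carry over. Pictures are saved under pics/ and viewed, at most 14 in all, crops included, and the job is handed in when it is done.

Besides the shell and the picture viewer there is one more tool, called after "Emit:" as name([rows], argument=value, ...), one row to a line, values as JSON. move_arm: Moves the arm, as the interface text tells. Scaled input: -1 to 1 covers 80 cm each way for a shift and 120 degrees each way for a turn. Its arguments: {"type":"object","properties":{"deltas":{"type":"array","items":{"type":"array","items":{"type":"array","items":{"type":"number","minimum":-1,"maximum":1}}}},"squeeze":{"type":"number"}},"required":["deltas"]}

```bash
mkdir -p pics
python3 - <<'E'
from rig import manip
import cv2
for n in("top","side"):
    cv2.imwrite(f"pics/{n}0.png",manip.get_image(n)[...,::-1])
    print(manip.camera_params(n))
print(manip.get_state())
E
```

```text
{'fx': 495.5633692975375, 'fy': 495.5633692975375, 'cx': 315.8700189805446, 'cy': 234.9174911567706, 'R': array([[ 0.02077133, -0.99949039,  0.02423885],
       [-0.98176112, -0.02497354, -0.18847129],
       [ 0.18898058, -0.01988196, -0.98177953]]), 't': array([-0.02472831,  0.56377148,  1.09605965])}
{'fx': 535.1620146831249, 'fy': 535.1620146831249, 'cx': 315.7567717316312, 'cy': 234.42807797424095, 'R': array([[-0.80578703, -0.59218922, -0.0043814 ],
       [-0.38254874,  0.52615013, -0.75948832],
       [ 0.45206607, -0.61030974, -0.65050618]]), 't': array([0.45211878, 0.23236409, 1.04001373])}
{'clock': 0.1, 'qpos': array([-1.32203898e+00,  2.76539944e-01,  1.50598928e+00,  1.44086612e-05,
        1.36073714e+00, -1.20998041e-01]), 'qd': array([-0.00071803, -0.00066251, -0.0020946 ,  0.0007127 , -0.00068003,
       -0.00015304]), 'effort': array([-5.20922868e-05, -4.17703307e+01, -2.46404260e+01, -2.87989942e-04,
        5.87597169e-03,  1.04438186e-05]), 'position': array([ 0.20767525, -0.53565235,  0.21572846]), 'ee_rot': array([-8.35598315e-04,  9.82958674e-01,  1.83824768e-01, -4.63913479e-05]), 'contact_force': array([0.16978279, 0.39398127, 0.4635672 ]), 'moment': array([ 0.04444797, -0.01845135,  0.00847798]), 'gripper_force': 0.0, 'width': 0.0855489820573098}
```

View pics/top0.png

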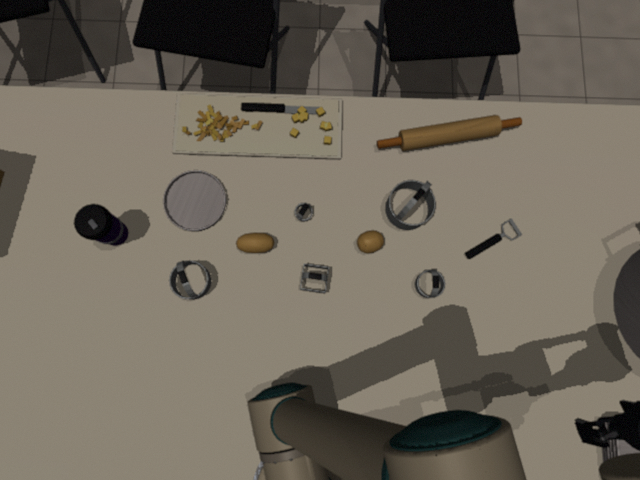

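View pics/side0.png

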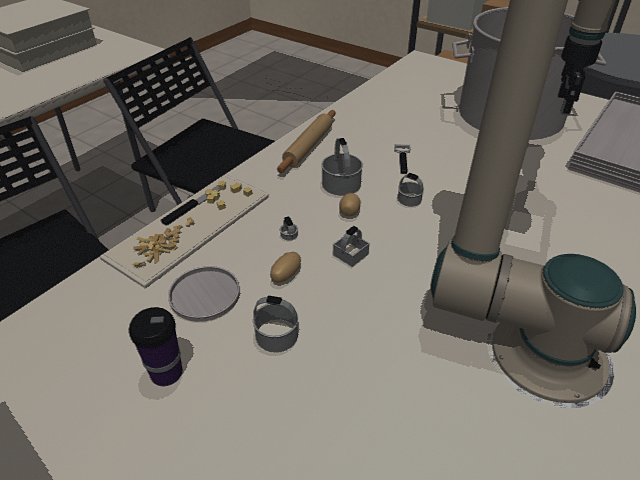

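```bash
cat > h.py <<'E'
import numpy as np, cv2
from rig import manip
H=dict(s=.048,m=.078,l=.108,xl=.138)
def ray(n,uv,z):
    c=manip.camera_params(n);R=c["R"];o=-R.T@c["t"]
    d=R.T@np.array([(uv[0]-c["cx"])/c["fx"],(uv[1]-c["cy"])/c["fy"],1])
    return (o+d*(z-o[2])/d[2])[:2]
def proj(n,X):
    c=manip.camera_params(n);p=c["R"]@np.array(X)+c["t"]
    return np.array([c["fx"]*p[0]/p[2]+c["cx"],c["fy"]*p[1]/p[2]+c["cy"]])
def crop(im,u,v,k,r=33):
    u,v=int(u),int(v);return cv2.resize(im[v-r:v+r,u-r:u+r],None,fx=k,fy=k,interpolation=cv2.INTER_CUBIC)
E
python3 - <<'E'
from h import *
t=cv2.imread("pics/top0.png");s=cv2.imread("pics/side0.png")
P=dict(s=((304,212),(289,228)),m=((430,284),(411,188)),l=((190,280),(275,320)),xl=((411,205),(342,168)))
cv2.imwrite("pics/mont.png",np.vstack([np.hstack([crop(im,*P[k][i],3) for k in P]) for i,im in enumerate((t,s))]))
for k in P:
  for i,(im,n) in enumerate(((t,"top"),(s,"side"))):
    u,v=P[k][i];r=33
    m=(im[v-r:v+r,u-r:u+r].max(2)<38).astype(np.uint8)
    _,_,st,ce=cv2.connectedComponentsWithStats(m)
    j=1+np.argmax(st[1:,4]);c=ce[j]+[u-r,v-r]
    lab=cv2.connectedComponents(m)[1]
    (_,wh,a)=cv2.minAreaRect(np.argwhere(lab==j)[:,::-1].astype(np.float32))
    print(k,n,c.round(1),st[j],np.round(wh,1),round(a),ray(n,c,H[k]-.004).round(4))
E
```

```text
s top [303.7 208.7] [28 25 11 12 64] [ 7.4 11.5] 41 [0.6286 0.0182]
s side [287.8 221.4] [28 22  9 11 55] [10.1  7. ] 72 [0.6293 0.0201]
m top [435.7 281.2] [36 25  7 12 74] [11.  6.] 90 [ 0.4611 -0.2834]
m side [403.1 163.5] [ 22   0   7  19 110] [18.  6.] 90 [ 0.5098 -0.3217]
l top [178.  278.1] [ 14  22  16  26 140] [15.7 22.1] 28 [0.4518 0.286 ]
l side [273.8 299.7] [25  9 15  9 94] [14.   7.7] 9 [0.4567 0.275 ]
xl top [421.  193.7] [36 16 15 12 99] [12.9 11.6] 14 [ 0.647  -0.2398]
xl side [342.  141.1] [30  3  7  7 36] [7.2 4.9] 63 [ 0.6496 -0.2367]
```

View pics/mont.png

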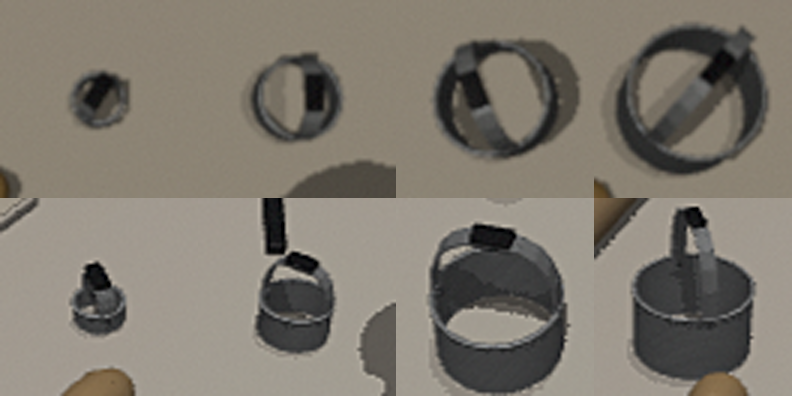

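```bash
cat >> h.py <<'E'
from scipy.optimize import differential_evolution as DE
def box(p,h,ex=0):
    x,y,a=p;c,s=np.cos(a),np.sin(a)
    return [(x+c*i-s*j,y+s*i+c*j,k) for i in(-.014-ex,.014+ex) for j in(-.007-ex,.007+ex) for k in(h-.01-ex,h+ex)]
def circ(x,y,r,z): return [(x+r*np.cos(b),y+r*np.sin(b),z) for b in np.linspace(0,2*np.pi,72)]
def fitbar(ims,h,p0,d=.025,views=("top","side")):
    G={n:cv2.resize(ims[n].max(2),None,fx=4,fy=4,interpolation=cv2.INTER_LINEAR).astype(float) for n in views}
    W={n:np.clip(45-G[n],-30,30) for n in views}
    def f(p):
        t=0
        for n in views:
            q=np.array([proj(n,X) for X in box(p,h)])*4+1.5
            hull=cv2.convexHull(q.astype(np.float32)).round().astype(int)
            x,y,w,hh=cv2.boundingRect(hull);m=np.zeros((hh,w),np.uint8)
            cv2.fillConvexPoly(m,hull-[x,y],1);t-=(W[n][y:y+hh,x:x+w]*m).sum()/m.sum()
        return t
    r=DE(f,[(p0[0]-d,p0[0]+d),(p0[1]-d,p0[1]+d),(-np.pi/2,np.pi/2)] ,seed=1,maxiter=60,popsize=15,tol=1e-4)
    return r.x,r.fun
def fittin(ims,p0,d=.02):
    G={n:cv2.GaussianBlur(ims[n].astype(float).max(2),(0,0),1) for n in ims}
    M={n:np.hypot(cv2.Sobel(g,6,1,0),cv2.Sobel(g,6,0,1)) for n,g in G.items()}
    def f(p):
        t=0
        for n in ims:
            q=np.array([proj(n,X) for X in circ(*p,.0740,.014)]).astype(np.float32)
            t-=cv2.remap(M[n].astype(np.float32),q[:,0],q[:,1],1).mean()
        return t
    r=DE(f,[(p0[0]-d,p0[0]+d),(p0[1]-d,p0[1]+d)],seed=1);return r.x,r.fun
R=dict(s=(.021,.020),m=(.032,.035),l=(.043,.050),xl=(.054,.065))
def draw(im,n,k,p):
    o=cv2.resize(im,None,fx=3,fy=3,interpolation=cv2.INTER_CUBIC)
    L=lambda pts:(np.array([proj(n,X) for X in pts])*3+1).round().astype(np.int32)
    if k=="tin": cv2.polylines(o,[L(circ(*p,.075,.014))],True,(0,0,255));cv2.polylines(o,[L(circ(*p,.075,0))],True,(0,255,0))
    else:
        cv2.polylines(o,[cv2.convexHull(L(box(p,H[k])))],True,(0,0,255))
        for z in(0,R[k][1]): cv2.polylines(o,[L(circ(p[0],p[1],R[k][0],z))],True,(0,255,0))
    return o
E
cat > fit.py <<'E'
from h import *
ims={n:cv2.imread(f"pics/{n}0.png") for n in("top","side")}
P0=dict(s=(.629,.019),m=(.461,-.283),l=(.454,.28),xl=(.648,-.238),tin=tuple(ray("top",(196,201),.014)))
rows={"top":[],"side":[]}
for k in P0:
    p,f=fittin(ims,P0[k]) if k=="tin" else fitbar(ims,H[k],P0[k])
    print(k,np.round(p,4),round(f,1),*[(fitbar(ims,H[k],P0[k],views=(n,))[0].round(4)) for n in rows if k!="tin"])
    for n in rows:
        o=draw(ims[n],n,k,p);c=(proj(n,(p[0],p[1],.04))*3).astype(int);o=o[c[1]-120:c[1]+120,c[0]-80-(k=="tin")*40:c[0]+80-(k=="tin")*40]
        rows[n].append(o)
cv2.imwrite("pics/fit0.png",np.vstack([np.hstack(r) for r in rows.values()]))
for k,uv,z in(("sq",(316,276),.05),("pl",(254,243),.03),("pr",(370,241),.03),("mug",(96,220),.15),("peel",(490,243),.01)): print(k,ray("top",uv,z).round(3))
E
python3 fit.py
```

```text
Traceback (most recent call last):
  File "fit.py", line 6, in <module>
    p,f=fittin(ims,P0[k]) if k=="tin" else fitbar(ims,H[k],P0[k])
                                           ~~~~~~^^^^^^^^^^^^^^^^
  File "h.py", line 29, in fitbar
    r=DE(f,[(p0[0]-d,p0[0]+d),(p0[1]-d,p0[1]+d),(-np.pi/2,np.pi/2)] ,seed=1,maxiter=60,popsize=15,tol=1e-4)
  File "h.py", line 24, in f
    q=np.array([proj(n,X) for X in box(p,h)])*4+1.5
                ~~~~^^^^^
  File "h.py", line 9, in proj
    c=manip.camera_params(n);p=c["R"]@np.array(X)+c["t"]
ValueError: time passes only in moves, steps and waits
```

Camera parameters need caching.

```bash
sed -i 's/manip.camera_params(n);/C[n];/; s/^H=dict/C={n:manip.camera_params(n) for n in("top","side")}\nH=dict/' h.py
time python3 fit.py
```

```text
s [ 0.6291  0.0189 -0.6836] -25.4 [ 0.6276  0.0189 -0.5841] [ 0.629   0.021  -0.8442]
m [ 0.4614 -0.2848 -0.0179] -17.6 [ 0.4615 -0.2849 -0.0212] [ 0.4634 -0.2855 -0.4473]
l [0.4561 0.2776 0.5342] -15.7 [0.4587 0.2837 1.1364] [0.4576 0.276  0.3989]
xl [ 0.6474 -0.2353 -0.7672] -18.4 [ 0.6474 -0.2364 -0.6668] [ 0.6516 -0.2311 -1.3046]
tin [0.6524 0.2836] -280.6
sq [ 0.469 -0.014]
pl [0.546 0.133]
pr [ 0.557 -0.141]
mug [0.566 0.455]
peel [ 0.563 -0.435]
real	0m4.041s
user	0m3.932s
sys	0m0.751s
```

View pics/fit0.png

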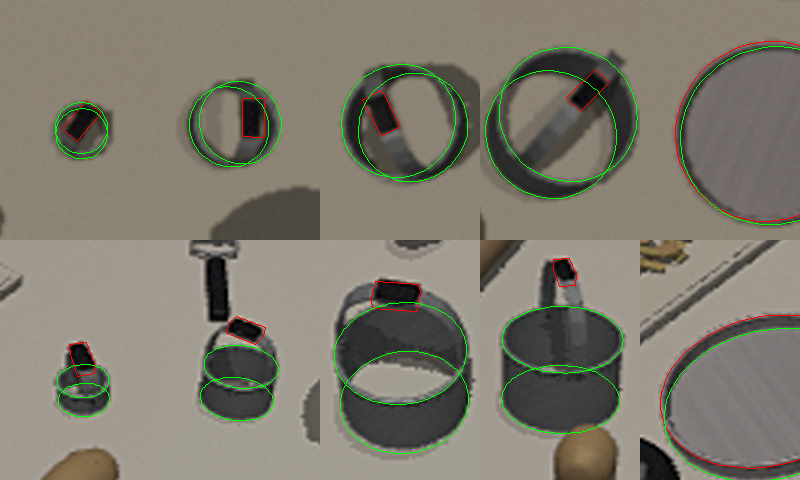

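```bash
cat > plan.py <<'E'
import sys,numpy as np
from rig import manip
from scipy.spatial.transform import Rotation as Ro
s=manip.get_state();w=s["ee_rot"];R=Ro.from_quat([w[1],w[2],w[3],w[0]]).as_matrix()
h0=np.degrees(np.arctan2(R[1,0],R[0,0]))
print("at",s["position"].round(4),"h",round(h0,1),"w",round(s["width"],4),"q6",round(s["qpos"][5],2),"F",s["contact_force"].round(1),"t",round(s["clock"],1))
for a in sys.argv[1:]:
    x,y,z,h=map(float,a.split(","));d=R.T@(np.array([x,y,z])-s["position"])
    print(a,(d/.8).round(4),"twist",round(-(h-h0)/120,4))
E
python3 plan.py .629,.019,.2,141
```

```text
at [ 0.2077 -0.5357  0.2157] h 21.2 w 0.0855 q6 -0.12 F [0.2 0.4 0.5] t 0.1
.629,.019,.2,141 [ 0.7416 -0.4561  0.0206] twist -0.9985
```

Emit:
move_arm([
  [[0.742, -0.456, 0.02, -1, -1], [0.742, -0.456, 0.02, -1, -1], [0.742, -0.456, 0.02, -1, -1], [0.742, -0.456, 0.02, -1, -1], [0.742, -0.456, 0.02, -1, -1], [0.742, -0.456, 0.02, -1, -1], [0.742, -0.456, 0.02, -1, -1], [0.742, -0.456, 0.02, -1, -1], [0.742, -0.456, 0.02, -1, -1], [0.742, -0.456, 0.02, -1, -1], [0.742, -0.456, 0.02, -1, -1], [0.742, -0.456, 0.02, -1, -1]],
], squeeze=40)

```text
clock: 1.3
position: [0.5715, -0.0567, 0.2023]
ee_rot: [-0.0, 0.464, 0.886, -0.0]
contact_force: [-0.0, -0.3, 0.8]
width: 0.0856
gripper_force: 0.0
```

```bash
python3 plan.py .629,.019,.1,141
```

```text
at [ 0.5715 -0.0567  0.2023] h 124.7 w 0.0856 q6 -0.83 F [-0.  -0.3  0.8] t 1.3
.629,.019,.1,141 [0.0369 0.113  0.1279] twist -0.1359
```

Emit:
move_arm([
  [[0.037, 0.113, 0.128, -0.136, -1], [0.037, 0.113, 0.128, -0.136, -1], [0.037, 0.113, 0.128, -0.136, -1], [0.037, 0.113, 0.128, -0.136, -1], [0.037, 0.113, 0.128, -0.136, -1], [0.037, 0.113, 0.128, -0.136, -1], [0.037, 0.113, 0.128, -0.136, -1]],
])

```text
clock: 2.0
position: [0.6292, 0.0156, 0.1021]
ee_rot: [0.001, 0.337, 0.941, 0.0]
contact_force: [0.2, -0.0, 0.8]
width: 0.0855
gripper_force: 0.0
```

```bash
python3 plan.py .629,.019,.034,141
python3 - <<'E'
from h import *
a=[crop(manip.get_image(n),*proj(n,(.629,.019,.06)),5,40)[...,::-1] for n in("top","side")]
cv2.imwrite("pics/s1.png",np.hstack(a))
E
```

```text
at [0.6292 0.0156 0.1021] h 140.6 w 0.0855 q6 -0.97 F [ 0.2 -0.   0.8] t 2.0
.629,.019,.034,141 [0.0031 0.003  0.0852] twist -0.0036
```

View pics/s1.png

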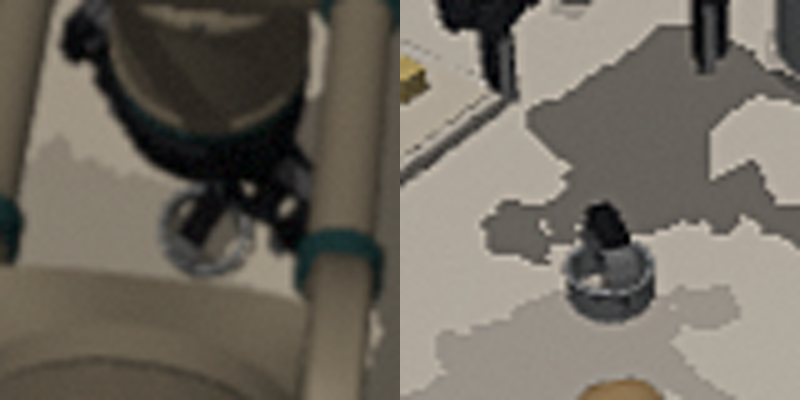

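The side crop shows the bar at (605,225), midway between the two fingers at (497,70) and (708,50), so I'll descend and pinch.

Emit:
move_arm([
  [[0.002, 0.001, 0.04, 0, -1], [0.002, 0.001, 0.07, 0, -1], [0.002, 0.001, 0.085, 0, -1], [0.002, 0.001, 0.085, 0, -1], [0.002, 0.001, 0.085, 0, -1], [0.002, 0.001, 0.085, 0, 1], [0.002, 0.001, 0.085, 0, 1], [0.002, 0.001, 0.085, 0, 1], [0.002, 0.001, 0.085, 0, 1], [0.002, 0.001, 0.085, 0, 1], [0.002, 0.001, 0.085, 0, 1], [0.002, 0.001, 0.085, 0, 1]],
])

```text
clock: 3.3
position: [0.6283, 0.0182, 0.0326]
ee_rot: [0.0, 0.337, 0.942, -0.0]
contact_force: [0.5, -0.4, 2.3]
width: 0.0106
gripper_force: 39.1
```

```bash
python3 plan.py .6524,.2836,.034,141 .6524,.2836,.1,141
```

```text
at [0.6283 0.0182 0.0326] h 140.6 w 0.0106 q6 -0.97 F [ 0.5 -0.4  2.3] t 3.3
.6524,.2836,.034,141 [ 0.1871  0.2756 -0.0019] twist -0.003
.6524,.2836,.1,141 [ 0.187   0.2756 -0.0844] twist -0.003
```

Emit:
move_arm([
  [[0, 0, -0.05, 0, 1], [0, 0, -0.085, 0, 1], [0.04, 0.06, -0.085, 0, 1], [0.08, 0.12, -0.085, 0, 1], [0.12, 0.18, -0.085, 0, 1], [0.16, 0.24, -0.085, 0, 1], [0.187, 0.275, -0.085, 0, 1], [0.187, 0.275, -0.085, 0, 1], [0.187, 0.275, -0.085, 0, 1], [0.187, 0.275, -0.085, 0, 1]],
])

```text
clock: 4.3
position: [0.6514, 0.2824, 0.0997]
ee_rot: [-0.0, 0.337, 0.942, -0.001]
contact_force: [0.2, 0.2, -0.6]
width: 0.0103
gripper_force: 39.2
```

```bash
python3 plan.py .6517,.2829,.0366,141
python3 - <<'E'
from h import *
a=[crop(manip.get_image(n),*proj(n,(.652,.284,.04)),5,u)[...,::-1] for n,u in(("top",50),("side",50))]
cv2.imwrite("pics/s2.png",cv2.resize(np.hstack(a),(800,400)))
E
```

```text
at [0.6514 0.2824 0.0997] h 140.7 w 0.0103 q6 -0.57 F [ 0.2  0.2 -0.6] t 4.3
.6517,.2829,.0366,141 [0.0001 0.001  0.0788] twist -0.0028
```

View pics/s2.png

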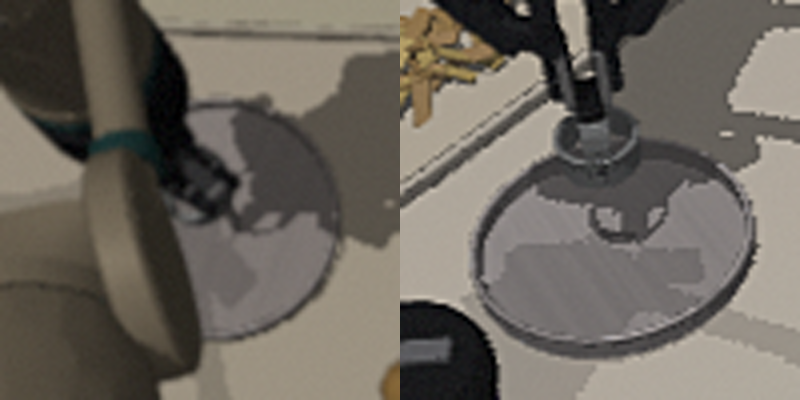

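The cutter is held upright above the tin, with its ring at (597,135) in the side crop. I'll lower it.

Emit:
move_arm([
  [[0, 0.001, 0.03, 0, 1], [0, 0.001, 0.055, 0, 1], [0, 0.001, 0.07, 0, 1], [0, 0.001, 0.076, 0, 1], [0, 0.001, 0.079, 0, 1], [0, 0.001, 0.079, 0, 1], [0, 0.001, 0.079, 0, 1], [0, 0.001, 0.079, 0, 1]],
])

```text
clock: 5.2
position: [0.653, 0.2842, 0.038]
ee_rot: [0.001, 0.337, 0.942, 0.0]
contact_force: [-0.4, -0.4, -0.5]
width: 0.0106
gripper_force: 39.2
```

Emit:
move_arm([
  [[0, 0, 0.003, 0, 1], [0, 0, 0.003, 0, 1], [0, 0, 0.003, 0, 1]],
])

```text
clock: 5.5
position: [0.6534, 0.2842, 0.0356]
ee_rot: [0.001, 0.337, 0.942, 0.001]
contact_force: [-0.2, -0.3, 3.1]
width: 0.0106
gripper_force: 40.5
```

Contact (about 3 N). Release and rise.

Emit:
move_arm([
  [[0, 0, 0, 0, 0.3], [0, 0, 0, 0, 0.0], [0, 0, 0, 0, -0.5], [0, 0, 0, 0, -0.5], [0, 0, 0, 0, -0.5], [0, 0, -0.02, 0, -0.5], [0, 0, -0.06, 0, -0.5], [0, 0, -0.12, 0, -0.5], [0, 0, -0.18, 0, -1], [0, 0, -0.2, 0, -1], [0, 0, -0.2, 0, -1]],
])

```text
clock: 6.6
position: [0.6543, 0.2847, 0.1991]
ee_rot: [0.003, 0.337, 0.942, 0.002]
contact_force: [0.1, 0.3, -0.9]
width: 0.0852
gripper_force: 0.0
```

```bash
python3 plan.py .4614,-.2848,.2,179
```

```text
at [0.6543 0.2847 0.1991] h 140.6 w 0.0852 q6 -0.57 F [ 0.1  0.3 -0.9] t 6.6
.4614,-.2848,.2,179 [-0.265  -0.7033 -0.0047] twist -0.3197
```

Emit:
move_arm([
  [[-0.265, -0.703, -0.005, -0.32, -1], [-0.265, -0.703, -0.005, -0.32, -1], [-0.265, -0.703, -0.005, -0.32, -1], [-0.265, -0.703, -0.005, -0.32, -1], [-0.265, -0.703, -0.005, -0.32, -1], [-0.265, -0.703, -0.005, -0.32, -1], [-0.265, -0.703, -0.005, -0.32, -1], [-0.265, -0.703, -0.005, -0.32, -1], [-0.265, -0.703, -0.005, -0.32, -1], [-0.265, -0.703, -0.005, -0.32, -1], [-0.265, -0.703, -0.005, -0.32, -1], [-0.265, -0.703, -0.005, -0.32, -1]],
])

```text
clock: 7.8
position: [0.4584, -0.2839, 0.1966]
ee_rot: [-0.001, 0.008, 1.0, 0.001]
contact_force: [0.9, 0.3, -0.8]
width: 0.0852
gripper_force: 0.0
```

```bash
cat > fit2.py <<'E'
from h import *
ims={n:manip.get_image(n)[...,::-1].copy() for n in("top","side")}
for n in ims: cv2.imwrite(f"pics/{n}2.png",ims[n])
p,f=fitbar(ims,.051,(.653,.284));t=fittin(ims,(.652,.284))
print("s",p.round(4),round(f,1),"tin",t[0].round(4),round(t[1],1))
cv2.imwrite("pics/s3.png",np.hstack([draw(ims[n],n,"s",p)[(c:=(proj(n,(.653,.284,.03))*3).astype(int))[1]-130:c[1]+130,c[0]-130:c[0]+130] for n in ims]))
E
python3 fit2.py; python3 plan.py .4614,-.2848,.1,179 .4614,-.2848,.064,179
```

```text
s [ 0.6544  0.2828 -0.6408] -21.1 tin [0.6524 0.2835] -296.9
at [ 0.4576 -0.2883  0.1965] h 178.7 w 0.0855 q6 -2.23 F [2.  0.3 0.2] t 7.9
.4614,-.2848,.1,179 [-0.0051  0.0046  0.1206] twist -0.0029
.4614,-.2848,.064,179 [-0.0053  0.0047  0.1656] twist -0.0029
```

View pics/s3.png

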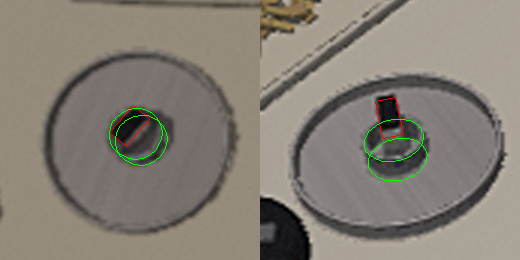

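cutter_s stands upright in the middle of the tin, at (138,138) in the top crop. Next is m.

Emit:
move_arm([
  [[-0.003, 0, 0.06, 0, -1], [-0.003, 0, 0.12, 0, -1], [-0.003, 0, 0.12, 0, -1], [-0.003, 0, 0.12, 0, -1], [-0.003, 0, 0.12, 0, -1]],
])

```text
clock: 8.4
position: [0.4643, -0.2836, 0.1045]
ee_rot: [0.001, 0.008, 1.0, -0.001]
contact_force: [0.2, 0.6, 0.1]
width: 0.0853
gripper_force: 0.0
```

```bash
python3 plan.py .4614,-.2848,.063,179
```

```text
at [ 0.4643 -0.2836  0.1045] h 179.1 w 0.0853 q6 -2.23 F [0.2 0.6 0.1] t 8.4
.4614,-.2848,.063,179 [ 0.0038 -0.0015  0.0519] twist 0.0006
```

Emit:
move_arm([
  [[0.003, -0.001, 0.025, 0, -1], [0.003, -0.001, 0.045, 0, -1], [0.003, -0.001, 0.052, 0, -1], [0.003, -0.001, 0.052, 0, -1], [0.003, -0.001, 0.052, 0, 1], [0.003, -0.001, 0.052, 0, 1], [0.003, -0.001, 0.052, 0, 1], [0.003, -0.001, 0.052, 0, 1], [0.003, -0.001, 0.052, 0, 1], [0.003, -0.001, 0.052, 0, 1], [0.003, -0.001, 0.052, 0, 1]],
])

```text
clock: 9.5
position: [0.4607, -0.2838, 0.0614]
ee_rot: [0.0, 0.008, 1.0, -0.0]
contact_force: [-0.0, 0.8, 2.9]
width: 0.0113
gripper_force: 39.0
```

```bash
python3 plan.py .653,.2836,.2,179
```

```text
at [ 0.4607 -0.2838  0.0614] h 179.0 w 0.0113 q6 -2.23 F [-0.   0.8  2.9] t 9.5
.653,.2836,.2,179 [-0.2285  0.7132 -0.1733] twist 0.0003
```

Emit:
move_arm([
  [[0, 0, -0.05, 0, 1], [0, 0, -0.11, 0, 1], [0, 0.04, -0.173, 0, 1], [-0.03, 0.1, -0.173, 0, 1], [-0.228, 0.712, -0.173, 0, 1], [-0.228, 0.712, -0.173, 0, 1], [-0.228, 0.712, -0.173, 0, 1], [-0.228, 0.712, -0.173, 0, 1], [-0.228, 0.712, -0.173, 0, 1], [-0.228, 0.712, -0.173, 0, 1], [-0.228, 0.712, -0.173, 0, 1], [-0.228, 0.712, -0.173, 0, 1]],
])

```text
clock: 10.7
position: [0.6123, 0.168, 0.1987]
ee_rot: [-0.0, 0.008, 1.0, -0.0]
contact_force: [0.5, -0.2, -0.3]
width: 0.0117
gripper_force: 39.0
```

```bash
python3 plan.py .6527,.2836,.15,179
```

```text
at [0.6123 0.168  0.1987] h 179.1 w 0.0117 q6 -1.4 F [ 0.5 -0.2 -0.3] t 10.7
.6527,.2836,.15,179 [-0.0482  0.1454  0.0608] twist 0.0005
```

Emit:
move_arm([
  [[-0.045, 0.135, 0.06, 0, 1], [-0.045, 0.135, 0.06, 0, 1], [-0.045, 0.135, 0.06, 0, 1], [-0.045, 0.135, 0.06, 0, 1], [-0.045, 0.135, 0.06, 0, 1], [-0.045, 0.135, 0.06, 0, 1], [-0.045, 0.135, 0.06, 0, 1]],
])

```text
clock: 11.4
position: [0.6503, 0.2717, 0.1525]
ee_rot: [0.001, 0.009, 1.0, -0.0]
contact_force: [-0.1, -0.7, -0.4]
width: 0.0118
gripper_force: 39.1
```

```bash
python3 plan.py .6527,.2836,.12,179 .6527,.2836,.0655,179
```

```text
at [0.6503 0.2717 0.1525] h 178.9 w 0.0118 q6 -1.25 F [-0.1 -0.7 -0.4] t 11.4
.6527,.2836,.12,179 [-0.0027  0.0149  0.0406] twist -0.0005
.6527,.2836,.0655,179 [-0.0026  0.0149  0.1087] twist -0.0005
```

Emit:
move_arm([
  [[-0.003, 0.015, 0.02, 0, 1], [-0.003, 0.015, 0.035, 0, 1], [-0.003, 0.015, 0.035, 0, 1], [-0.003, 0.015, 0.035, 0, 1], [-0.003, 0.015, 0.035, 0, 1]],
])

```text
clock: 11.9
position: [0.6528, 0.2854, 0.1232]
ee_rot: [0.0, 0.008, 1.0, -0.0]
contact_force: [-0.3, -0.4, -0.7]
width: 0.0114
gripper_force: 39.1
```

```bash
python3 plan.py .6527,.2836,.0655,179;python3 - <<'E'
from h import *
a=[crop(manip.get_image(n),*proj(n,(.652,.284,.04)),5,u)[...,::-1] for n,u in(("top",50),("side",50))]
cv2.imwrite("pics/m2.png",cv2.resize(np.hstack(a),(800,400)))
E
```

```text
at [0.6528 0.2854 0.1232] h 179.0 w 0.0114 q6 -1.24 F [-0.3 -0.4 -0.7] t 11.9
.6527,.2836,.0655,179 [ 0.0001 -0.0022  0.0722] twist 0.0003
```

View pics/m2.png

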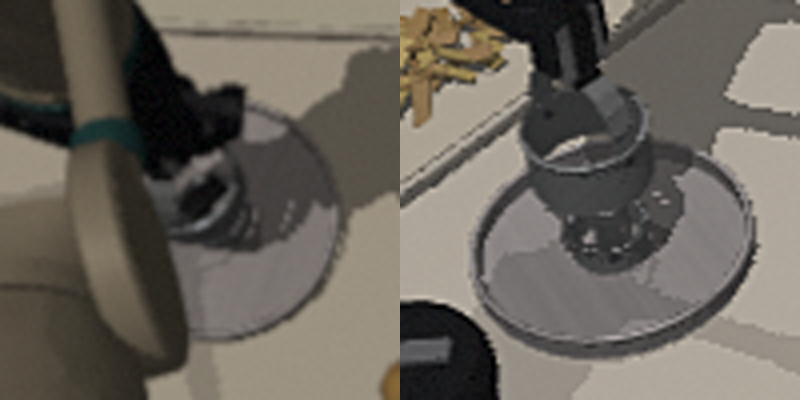

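In the side crop m's ring (585,150) hangs upright over s (602,240). I'll lower it.

Emit:
move_arm([
  [[0, -0.001, 0.02, 0, 1], [0, -0.001, 0.04, 0, 1], [0, -0.001, 0.055, 0, 1], [0, -0.001, 0.065, 0, 1], [0, -0.001, 0.071, 0, 1], [0, -0.001, 0.0725, 0, 1], [0, -0.001, 0.0725, 0, 1], [0, -0.001, 0.0725, 0, 1]],
])

```text
clock: 12.8
position: [0.6531, 0.2848, 0.0659]
ee_rot: [0.001, 0.008, 1.0, 0.0]
contact_force: [0.1, -0.0, -0.2]
width: 0.0118
gripper_force: 39.1
```

Emit:
move_arm([
  [[0, -0.001, 0.002, 0, 1], [0, -0.001, 0.002, 0, 1], [0, -0.001, 0.002, 0, 1]],
])

```text
clock: 13.1
position: [0.6532, 0.2843, 0.0646]
ee_rot: [0.001, 0.008, 1.0, 0.001]
contact_force: [-0.4, 0.5, 3.4]
width: 0.0111
gripper_force: 39.7
```

Contact as expected. Release and rise.

Emit:
move_arm([
  [[0, 0, 0, 0, 0.3], [0, 0, 0, 0, 0.0], [0, 0, 0, 0, -0.5], [0, 0, 0, 0, -0.5], [0, 0, 0, 0, -0.5], [0, 0, -0.02, 0, -0.5], [0, 0, -0.06, 0, -0.5], [0, 0, -0.12, 0, -0.5], [0, 0, -0.18, 0, -1], [0, 0, -0.2, 0, -1], [0, 0, -0.2, 0, -1]],
])

```text
clock: 14.2
position: [0.6544, 0.2844, 0.2279]
ee_rot: [0.004, 0.008, 1.0, 0.001]
contact_force: [-0.4, -0.3, -0.3]
width: 0.0857
gripper_force: 0.0
```

```bash
python3 plan.py .456,.279,.2,207
```

```text
at [0.6544 0.2844 0.2279] h 179.0 w 0.0857 q6 -1.24 F [-0.4 -0.3 -0.3] t 14.2
.456,.279,.2,207 [ 0.2481 -0.011   0.033 ] twist -0.233
```

Emit:
move_arm([
  [[0.248, -0.011, 0.033, -0.233, -1], [0.248, -0.011, 0.033, -0.233, -1], [0.248, -0.011, 0.033, -0.233, -1], [0.248, -0.011, 0.033, -0.233, -1], [0.248, -0.011, 0.033, -0.233, -1], [0.248, -0.011, 0.033, -0.233, -1], [0.248, -0.011, 0.033, -0.233, -1], [0.248, -0.011, 0.033, -0.233, -1]],
])

```text
clock: 15.0
position: [0.4557, 0.2785, 0.1969]
ee_rot: [0.0, -0.233, 0.972, -0.0]
contact_force: [0.4, -0.5, 0.6]
width: 0.0854
gripper_force: 0.0
```

```bash
python3 plan.py .456,.279,.15,207 .456,.279,.093,207
python3 - <<'E'
from h import *
im={n:manip.get_image(n)[...,::-1].copy() for n in("top","side")}
p,f=fitbar({n:im[n] for n in im},.108,(.456,.279),d=.012,views=("side",));print(p.round(4),f)
a=[crop(im["side"],*proj("side",q),5,40) for q in((.456,.279,.1),(.653,.284,.04))]
cv2.imwrite("pics/l1.png",np.hstack(a))
E
```

```text
at [0.4557 0.2785 0.1969] h -153.0 w 0.0854 q6 -1.62 F [ 0.4 -0.5  0.6] t 15.0
.456,.279,.15,207 [-0.0006  0.0004  0.0586] twist -3.0004
.456,.279,.093,207 [-0.0006  0.0004  0.1299] twist -3.0004
[0.4569 0.2768 0.3799] -16.169217315260166
```

View pics/l1.png

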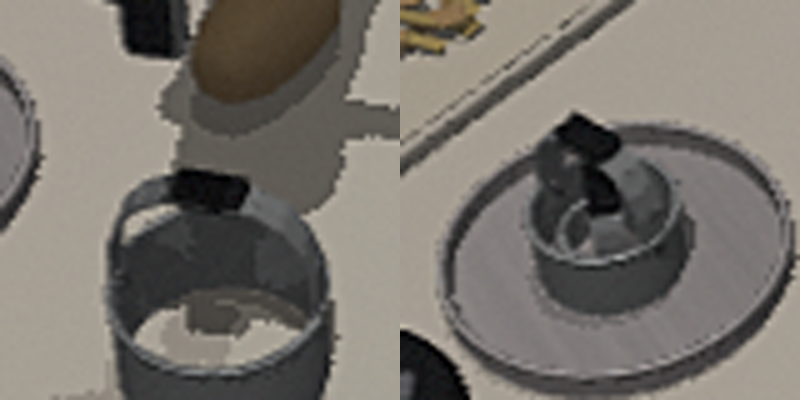

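m sits nested over s at (605,240) in the right crop. l's bar is at (210,190) in the left crop, which matches the fit. I'll descend on l.

Emit:
move_arm([
  [[0, 0.001, 0.05, 0, -1], [0, 0.001, 0.09, 0, -1], [0, 0.001, 0.115, 0, -1], [0, 0.001, 0.13, 0, -1], [0, 0.001, 0.13, 0, -1], [0, 0.001, 0.13, 0, 1], [0, 0.001, 0.13, 0, 1], [0, 0.001, 0.13, 0, 1], [0, 0.001, 0.13, 0, 1], [0, 0.001, 0.13, 0, 1], [0, 0.001, 0.13, 0, 1], [0, 0.001, 0.13, 0, 1]],
])

```text
clock: 16.3
position: [0.4537, 0.279, 0.0933]
ee_rot: [0.0, -0.233, 0.972, -0.0]
contact_force: [1.3, -0.4, 0.1]
width: 0.0002
gripper_force: 0.2
```

```bash
python3 plan.py .653,.284,.2,-153
```

```text
at [0.4537 0.279  0.0933] h -153.0 w 0.0002 q6 -1.62 F [ 1.3 -0.4  0.1] t 16.3
.653,.284,.2,-153 [-0.2248 -0.1076 -0.1334] twist -0.0
```

The fingers closed on nothing, so I'll take a look.

Run:
```python
from h import *
im={n:manip.get_image(n)[...,::-1].copy() for n in("top","side")}
cv2.imwrite("pics/l2.png",np.hstack([crop(im[n],*proj(n,(.456,.279,.1)),5,40) for n in im]))
```

```text
(no output)
```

View pics/l2.png

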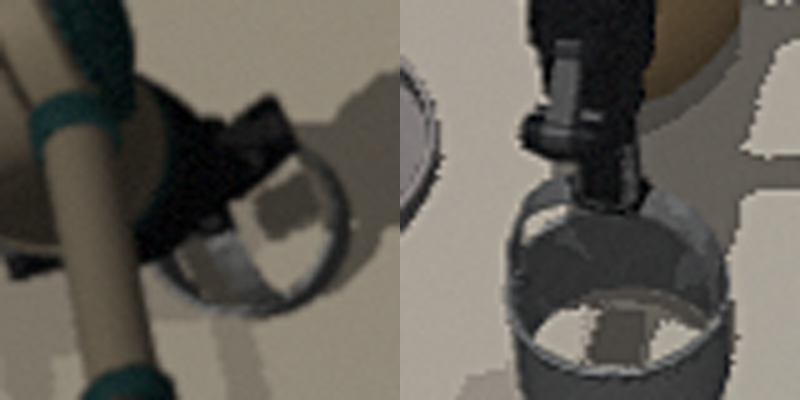

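Emit:
move_arm([
  [[0, 0, -0.004, 0, 1], [0, 0, -0.008, 0, 1], [0, 0, -0.012, 0, 1], [0, 0, -0.012, 0, 1]],
])

```text
clock: 16.8
position: [0.4541, 0.2793, 0.1034]
ee_rot: [0.001, -0.233, 0.972, 0.0]
contact_force: [1.0, 1.2, 0.8]
width: -0.0002
gripper_force: 0.0
```

Run:
```python
from h import *
im={n:manip.get_image(n)[...,::-1].copy() for n in("top","side")}
n="side";o=[]
for b in(0,1):
    k=8;I=cv2.resize(im[n],None,fx=k,fy=k,interpolation=cv2.INTER_CUBIC);I=cv2.convertScaleAbs(I,alpha=2)
    if b:
        L=lambda P:(np.array([proj(n,X) for X in P])*k+3).astype(int)
        cv2.polylines(I,[cv2.convexHull(L(box((.4565,.2775,.42),.108)))],True,(0,0,255),1)
        s=manip.get_state()["position"]
        for q in L([s+[0,0,d] for d in(-.008,0,.011)]): cv2.circle(I,tuple(map(int,q)),3,(0,255,0),-1)
    c=(proj(n,(.456,.279,.1))*k).astype(int);o.append(I[c[1]-200:c[1]+200,c[0]-200:c[0]+200])
cv2.imwrite("pics/l3.png",np.hstack(o))
```

```text
(no output)
```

View pics/l3.png

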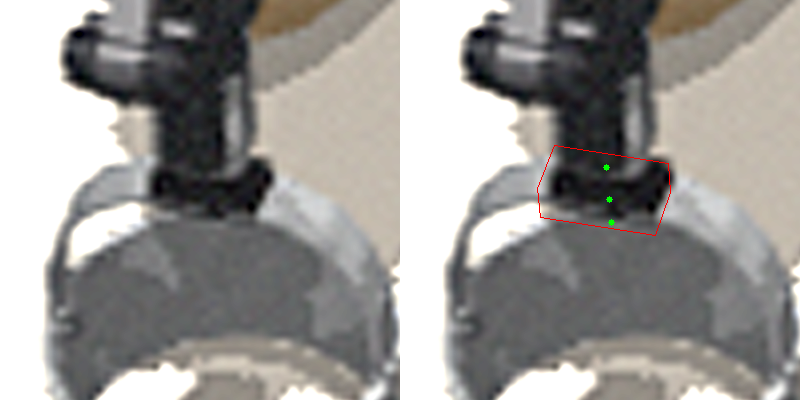

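In l3 the bar is still at about (210,190). The closed fingers' tips show at about y=175, well above the projected tip at y=222, so the pinch was too shallow. I'll rise, open, re-measure, and settle before closing lower down.

Emit:
move_arm([
  [[0, 0, -0.03, 0, 1], [0, 0, -0.08, 0, 1], [0, 0, -0.12, 0, -1], [0, 0, -0.12, 0, -1], [0, 0, -0.12, 0, -1], [0, 0, -0.12, 0, -1], [0, 0, -0.12, 0, -1]],
])

```text
clock: 17.6
position: [0.4527, 0.2786, 0.1972]
ee_rot: [-0.002, -0.233, 0.972, -0.0]
contact_force: [-0.2, -0.1, -0.4]
width: 0.0723
gripper_force: 0.0
```

```bash
python3 plan.py
python3 - <<'E'
from h import *
im={n:manip.get_image(n)[...,::-1].copy() for n in("top","side")}
G=cv2.imread("pics/side0.png")
for h in(.108,.100):print(h,[fitbar(q,h,(.456,.279),d=.02,views=("side",))[0].round(4) for q in(im,{"side":G})])
n="side";k=8;s=manip.get_state()["position"];p=(.4565,.2775,.42)
I=cv2.convertScaleAbs(cv2.resize(im[n],None,fx=k,fy=k,interpolation=cv2.INTER_CUBIC),alpha=2)
for d in(-.008,0,.011): cv2.circle(I,tuple((proj(n,s+[0,0,d])*k+3).astype(int)),3,(0,255,0),-1)
c=(proj(n,(.456,.279,.13))*k).astype(int);cv2.imwrite("pics/l4.png",I[c[1]-300:c[1]+300,c[0]-400:c[0]+400])
E
```

```text
at [0.4527 0.2786 0.1972] h -153.0 w 0.0723 q6 -1.62 F [-0.2 -0.1 -0.4] t 17.6
0.108 [array([0.4569, 0.2761, 0.381 ]), array([0.4566, 0.2765, 0.3751])]
0.1 [array([0.4619, 0.271 , 0.4397]), array([0.4611, 0.2704, 0.2785])]
```

View pics/l4.png

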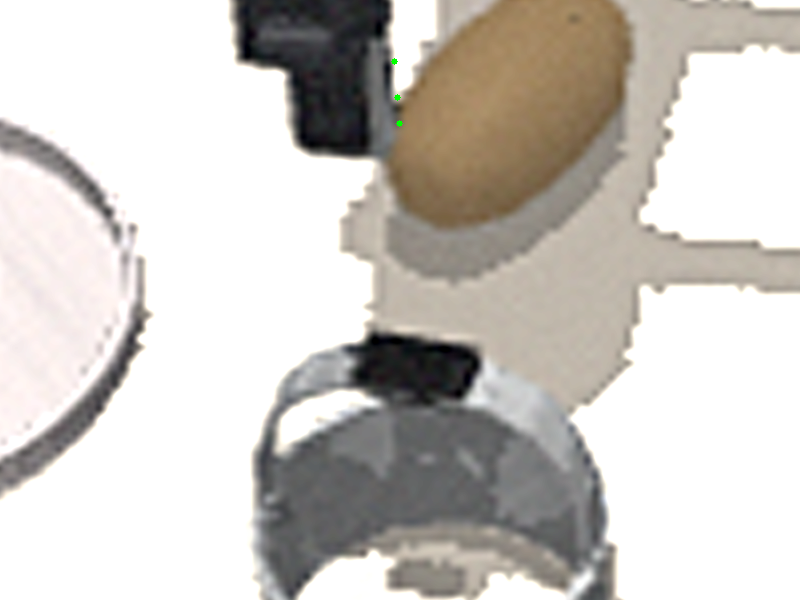

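The bar at (420,368) hasn't moved. The open near finger's tip at (345,152) sits higher than the nominal tip, so I'll go deeper (TCP about 0.085), shift a few mm along the bar, and settle before closing.

```bash
python3 plan.py .457,.277,.12,-154.5 .457,.277,.085,-154.5
```

```text
at [0.453  0.2788 0.1975] h -153.0 w 0.0847 q6 -1.62 F [-0.6 -0.5 -0.2] t 17.7
.457,.277,.12,-154.5 [-0.0036 -0.0042  0.0969] twist 0.0125
.457,.277,.085,-154.5 [-0.0038 -0.0042  0.1407] twist 0.0125
```

Emit:
move_arm([
  [[-0.004, -0.004, 0.04, 0.012, -1], [-0.004, -0.004, 0.08, 0.012, -1], [-0.004, -0.004, 0.11, 0.012, -1], [-0.004, -0.004, 0.13, 0.012, -1], [-0.004, -0.004, 0.14, 0.012, -1], [-0.004, -0.004, 0.14, 0.012, -1], [-0.004, -0.004, 0.14, 0.012, -1], [-0.004, -0.004, 0.14, 0.012, -1], [-0.004, -0.004, 0.14, 0.012, -1]],
])

```text
clock: 18.6
position: [0.4587, 0.2779, 0.0878]
ee_rot: [0.001, -0.221, 0.975, 0.0]
contact_force: [0.0, 0.2, 0.2]
width: 0.0855
gripper_force: 0.0
```

Emit:
move_arm([
  [[0, 0, 0, 0, 0], [0, 0, 0, 0, 0.4], [0, 0, 0, 0, 0.6], [0, 0, 0, 0, 1], [0, 0, 0, 0, 1], [0, 0, 0, 0, 1], [0, 0, 0, 0, 1], [0, 0, 0, 0, 1]],
])

```text
clock: 19.4
position: [0.4581, 0.2776, 0.0868]
ee_rot: [0.0, -0.221, 0.975, -0.0]
contact_force: [-0.5, 0.0, 0.9]
width: 0.0125
gripper_force: 41.0
```

```bash
python3 plan.py .6543,.2845,.24,-154.5
```

```text
at [0.4581 0.2776 0.0868] h -154.4 w 0.0125 q6 -1.6 F [-0.5  0.   0.9] t 19.4
.6543,.2845,.24,-154.5 [-0.225  -0.0981 -0.1914] twist 0.0005
```

Emit:
move_arm([
  [[0, 0, -0.03, 0, 1], [0, 0, -0.08, 0, 1], [0, 0, -0.14, 0, 1], [0, 0, -0.191, 0, 1], [0, 0, -0.191, 0, 1], [-0.05, -0.022, -0.191, 0, 1], [-0.1, -0.044, -0.191, 0, 1], [-0.15, -0.065, -0.191, 0, 1], [-0.2, -0.087, -0.191, 0, 1], [-0.225, -0.098, -0.191, 0, 1], [-0.225, -0.098, -0.191, 0, 1], [-0.225, -0.098, -0.191, 0, 1]],
])

```text
clock: 20.6
position: [0.6534, 0.2843, 0.2374]
ee_rot: [-0.002, -0.221, 0.975, -0.0]
contact_force: [-1.1, 0.5, -1.3]
width: 0.0123
gripper_force: 40.8
```

```bash
python3 plan.py .6543,.2845,.185,-154.5
python3 - <<'E'
from h import *
cv2.imwrite("pics/l5.png",crop(manip.get_image("side")[...,::-1],*proj("side",(.652,.284,.1)),5,60))
E
```

```text
at [0.6534 0.2843 0.2374] h -154.5 w 0.0123 q6 -1.7 F [-1.1  0.5 -1.3] t 20.6
.6543,.2845,.185,-154.5 [-0.0014 -0.0003  0.0655] twist 0.0003
```

View pics/l5.png

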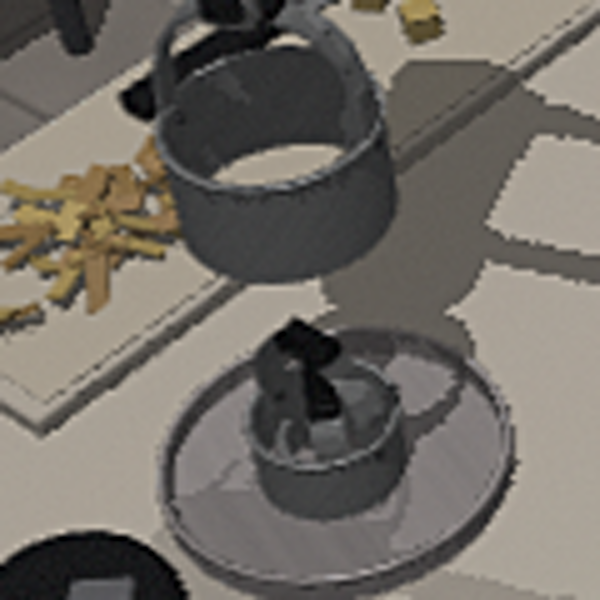

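In the side crop l hangs upright (rim at (270,115)), up and behind m at (327,430), as expected for its height. I'll lower it in stages.

Emit:
move_arm([
  [[-0.001, 0, 0.03, 0, 1], [-0.001, 0, 0.055, 0, 1], [-0.001, 0, 0.065, 0, 1], [-0.001, 0, 0.065, 0, 1], [-0.001, 0, 0.065, 0, 1], [-0.001, 0, 0.065, 0, 1]],
])

```text
clock: 21.25
position: [0.6554, 0.2853, 0.1892]
ee_rot: [0.001, -0.221, 0.975, 0.0]
contact_force: [0.0, -1.0, -1.4]
width: 0.0125
gripper_force: 40.8
```

```bash
python3 plan.py .6543,.2845,.0905,-154.5
```

```text
at [0.6554 0.2853 0.1892] h -154.4 w 0.0125 q6 -1.7 F [ 0.  -1.  -1.4] t 21.2
.6543,.2845,.0905,-154.5 [ 0.002  -0.0002  0.1234] twist 0.0006
```

Emit:
move_arm([
  [[0.001, 0, 0.025, 0, 1], [0.001, 0, 0.05, 0, 1], [0.001, 0, 0.075, 0, 1], [0.001, 0, 0.095, 0, 1], [0.001, 0, 0.11, 0, 1], [0.001, 0, 0.117, 0, 1], [0.001, 0, 0.12, 0, 1], [0.001, 0, 0.12, 0, 1], [0.001, 0, 0.12, 0, 1]],
])

```text
clock: 22.15
position: [0.6548, 0.2848, 0.0926]
ee_rot: [0.001, -0.221, 0.975, 0.0]
contact_force: [0.2, 0.0, -0.4]
width: 0.0123
gripper_force: 40.8
```

Emit:
move_arm([
  [[0, 0, 0.002, 0, 1], [0, 0, 0.0035, 0, 1], [0, 0, 0.0035, 0, 1], [0, 0, 0.0035, 0, 1]],
])

```text
clock: 22.55
position: [0.655, 0.2844, 0.0898]
ee_rot: [0.001, -0.221, 0.975, -0.0]
contact_force: [0.2, -1.2, 3.6]
width: 0.0121
gripper_force: 41.4
```

Emit:
move_arm([
  [[0, 0, 0, 0, 0.3], [0, 0, 0, 0, 0.0], [0, 0, 0, 0, -0.5], [0, 0, 0, 0, -0.5], [0, 0, 0, 0, -0.5], [0, 0, -0.02, 0, -0.5], [0, 0, -0.06, 0, -0.5], [0, 0, -0.12, 0, -0.5], [0, 0, -0.18, 0, -1], [0, 0, -0.2, 0, -1], [0, 0, -0.2, 0, -1]],
])

```text
clock: 23.65
position: [0.6558, 0.2852, 0.2531]
ee_rot: [0.004, -0.221, 0.975, 0.0]
contact_force: [1.4, 0.2, -0.3]
width: 0.0851
gripper_force: 0.0
```

```bash
python3 plan.py .648,-.2353,.23,-222 .648,-.2353,.23,-42
```

```text
at [0.6558 0.2852 0.2531] h -154.4 w 0.0851 q6 -1.7 F [ 1.4  0.2 -0.3] t 23.6
.648,-.2353,.23,-222 [ 0.2899 -0.5827  0.0273] twist 0.5631
.648,-.2353,.23,-42 [ 0.2899 -0.5827  0.0273] twist -0.9369
```

Emit:
move_arm([
  [[0.29, -0.583, 0.027, 0.563, -1], [0.29, -0.583, 0.027, 0.563, -1], [0.29, -0.583, 0.027, 0.563, -1], [0.29, -0.583, 0.027, 0.563, -1], [0.29, -0.583, 0.027, 0.563, -1], [0.29, -0.583, 0.027, 0.563, -1], [0.29, -0.583, 0.027, 0.563, -1], [0.29, -0.583, 0.027, 0.563, -1], [0.29, -0.583, 0.027, 0.563, -1], [0.29, -0.583, 0.027, 0.563, -1], [0.29, -0.583, 0.027, 0.563, -1], [0.29, -0.583, 0.027, 0.563, -1]],
])

```text
clock: 24.85
position: [0.6448, -0.2393, 0.2242]
ee_rot: [-0.002, 0.36, 0.933, -0.0]
contact_force: [0.3, 0.2, -0.2]
width: 0.0852
gripper_force: 0.0
```

```bash
python3 - <<'E'
from h import *
im={n:manip.get_image(n)[...,::-1].copy() for n in("top","side")}
for k,h,p0,V in(("l in tin",.111,(.653,.284),("top","side")),("xl",.138,(.6475,-.2355),("side",))):
    p,f=fitbar(im,h,p0,d=.015,views=V);print(k,p.round(4),round(f,1))
print(fittin(im,(.652,.284)))
E
python3 plan.py .6485,-.235,.18,138 .6485,-.235,.116,138
```

```text
l in tin [ 0.6479  0.2877 -0.7883] -20.3
xl [ 0.6497 -0.2358 -0.8691] -6.8
(array([0.6523828 , 0.28355364]), np.float64(-269.302734375))
at [ 0.6455 -0.2353  0.2255] h 138.0 w 0.0855 q6 -1.29 F [0.8 0.5 0.7] t 24.9
.6485,-.235,.18,138 [-0.0027  0.0028  0.0569] twist -0.0003
.6485,-.235,.116,138 [-0.003   0.0027  0.1369] twist -0.0003
```

Emit:
move_arm([
  [[-0.003, 0.002, 0.04, 0, -1], [-0.003, 0.002, 0.08, 0, -1], [-0.003, 0.002, 0.11, 0, -1], [-0.003, 0.002, 0.13, 0, -1], [-0.003, 0.002, 0.137, 0, -1], [-0.003, 0.002, 0.137, 0, -1], [-0.003, 0.002, 0.137, 0, -1], [-0.003, 0.002, 0.137, 0, -1]],
])

```text
clock: 25.75
position: [0.6499, -0.2365, 0.1191]
ee_rot: [0.001, 0.358, 0.934, -0.0]
contact_force: [0.0, 0.1, -0.1]
width: 0.086
gripper_force: 0.0
```

Emit:
move_arm([
  [[0, 0, 0, 0, 0], [0, 0, 0, 0, 0.4], [0, 0, 0, 0, 0.6], [0, 0, 0, 0, 1], [0, 0, 0, 0, 1], [0, 0, 0, 0, 1], [0, 0, 0, 0, 1], [0, 0, 0, 0, 1]],
])

```text
clock: 26.55
position: [0.6492, -0.2368, 0.1178]
ee_rot: [0.0, 0.358, 0.934, -0.0]
contact_force: [0.6, 0.4, 0.7]
width: 0.0123
gripper_force: 39.8
```

```bash
python3 plan.py .6535,.2842,.3,138
```

```text
at [ 0.6492 -0.2368  0.1178] h 138.0 w 0.0123 q6 -1.29 F [0.6 0.4 0.7] t 26.6
.6535,.2842,.3,138 [ 0.4316  0.4876 -0.228 ] twist -0.0
```

Emit:
move_arm([
  [[0, 0, -0.03, 0, 1], [0, 0, -0.08, 0, 1], [0, 0, -0.14, 0, 1], [0, 0, -0.19, 0, 1], [0, 0, -0.228, 0, 1], [0.04, 0.045, -0.228, 0, 1], [0.429, 0.487, -0.228, 0, 1], [0.429, 0.487, -0.228, 0, 1], [0.429, 0.487, -0.228, 0, 1], [0.429, 0.487, -0.228, 0, 1], [0.429, 0.487, -0.228, 0, 1], [0.429, 0.487, -0.228, 0, 1]],
])

```text
clock: 27.75
position: [0.652, 0.1134, 0.2993]
ee_rot: [-0.001, 0.358, 0.934, -0.0]
contact_force: [0.7, 0.4, -1.2]
width: 0.0125
gripper_force: 39.3
```

```bash
python3 plan.py .655,.2826,.3,138
```

```text
at [0.652  0.1134 0.2993] h 138.0 w 0.0125 q6 -0.77 F [ 0.7  0.4 -1.2] t 27.8
.655,.2826,.3,138 [ 0.1388  0.1597 -0.0009] twist -0.0001
```

Emit:
move_arm([
  [[0.03, 0.035, 0, 0, 1], [0.065, 0.075, 0, 0, 1], [0.1, 0.115, 0, 0, 1], [0.125, 0.145, 0, 0, 1], [0.125, 0.145, 0, 0, 1], [0.125, 0.145, 0, 0, 1], [0.125, 0.145, 0, 0, 1], [0.125, 0.145, 0, 0, 1]],
])

```text
clock: 28.55
position: [0.6561, 0.2632, 0.2999]
ee_rot: [-0.0, 0.359, 0.933, -0.0]
contact_force: [-0.6, -1.0, -1.1]
width: 0.0126
gripper_force: 39.3
```

```bash
python3 plan.py .655,.2826,.25,138
python3 - <<'E'
from h import *
cv2.imwrite("pics/xl.png",crop(manip.get_image("side")[...,::-1],*proj("side",(.652,.284,.12)),4,70))
E
```

```text
at [0.6561 0.2632 0.2999] h 137.9 w 0.0126 q6 -0.55 F [-0.6 -1.  -1.1] t 28.6
.655,.2826,.25,138 [0.0173 0.0171 0.0624] twist -0.0007
```

View pics/xl.png

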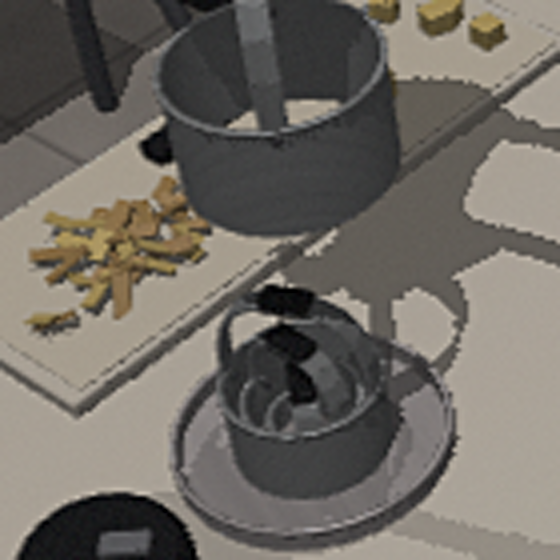

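l stands nested over m and s in the tin at (312,440), and xl hangs upright above. I'll correct the position and lower.

Emit:
move_arm([
  [[0.01, 0.01, 0, 0, 1], [0.017, 0.017, 0.02, 0, 1], [0.017, 0.017, 0.045, 0, 1], [0.017, 0.017, 0.055, 0, 1], [0.017, 0.017, 0.055, 0, 1], [0.017, 0.017, 0.055, 0, 1], [0.017, 0.017, 0.055, 0, 1]],
])

```text
clock: 29.3
position: [0.6557, 0.2839, 0.2573]
ee_rot: [0.001, 0.358, 0.934, 0.001]
contact_force: [0.5, 0.4, -2.0]
width: 0.0125
gripper_force: 39.3
```

```bash
python3 plan.py .655,.2826,.1235,138
```

```text
at [0.6557 0.2839 0.2573] h 138.0 w 0.0125 q6 -0.53 F [ 0.5  0.4 -2. ] t 29.3
.655,.2826,.1235,138 [-0.0003 -0.0021  0.1673] twist -0.0001
```

Emit:
move_arm([
  [[0, -0.001, 0.02, 0, 1], [0, -0.001, 0.045, 0, 1], [0, -0.001, 0.07, 0, 1], [0, -0.001, 0.095, 0, 1], [0, -0.001, 0.12, 0, 1], [0, -0.001, 0.14, 0, 1], [0, -0.001, 0.153, 0, 1], [0, -0.001, 0.162, 0, 1], [0, -0.001, 0.166, 0, 1], [0, -0.001, 0.166, 0, 1], [0, -0.001, 0.166, 0, 1]],
])

```text
clock: 30.4
position: [0.655, 0.2833, 0.1241]
ee_rot: [0.001, 0.358, 0.934, 0.0]
contact_force: [0.7, 0.6, -1.7]
width: 0.0126
gripper_force: 39.3
```

Emit:
move_arm([
  [[0, 0, 0.002, 0, 1], [0, 0, 0.0042, 0, 1], [0, 0, 0.0042, 0, 1], [0, 0, 0.0042, 0, 1]],
])

```text
clock: 30.8
position: [0.6551, 0.2828, 0.1211]
ee_rot: [0.001, 0.358, 0.934, 0.0]
contact_force: [-0.1, -2.7, 5.4]
width: 0.0123
gripper_force: 40.1
```

Contact at the expected height. Release and rise.

Emit:
move_arm([
  [[0, 0, 0, 0, 0.3], [0, 0, 0, 0, 0.0], [0, 0, 0, 0, -0.5], [0, 0, 0, 0, -0.5], [0, 0, 0, 0, -0.5], [0, 0, -0.02, 0, -0.5], [0, 0, -0.06, 0, -0.5], [0, 0, -0.12, 0, -0.5], [0, 0, -0.16, 0, -1], [0, 0, -0.16, 0, -1], [0, 0, -0.16, 0, -1]],
])

```text
clock: 31.9
position: [0.6547, 0.2833, 0.2487]
ee_rot: [0.001, 0.358, 0.934, 0.001]
contact_force: [0.2, -0.6, -1.0]
width: 0.0855
gripper_force: 0.0
```

```bash
python3 plan.py
python3 - <<'E'
from h import *
im={n:manip.get_image(n)[...,::-1].copy() for n in("top","side")}
cv2.imwrite("pics/end_side.png",im["side"])
p,f=fitbar(im,.141,(.654,.284),d=.012,views=("side",));print(p.round(4),round(f,1),fittin({"side":im["side"]},(.652,.284)))
E
```

```text
at [0.6547 0.2833 0.2487] h 138.0 w 0.0855 q6 -0.53 F [ 0.2 -0.6 -1. ] t 31.9
[ 0.6534  0.2805 -0.6695] -10.0 (array([0.64216661, 0.28901832]), np.float64(-140.22219848632812))
```

Run:
```python
from h import *
A,B=[cv2.imread(f"pics/{n}.png") for n in("side2","end_side")]
for I in(A,B):
    M=cv2.GaussianBlur(I.astype(float).max(2),(0,0),1);M=np.hypot(cv2.Sobel(M,6,1,0),cv2.Sobel(M,6,0,1)).astype(np.float32)
    b=np.radians(np.arange(60,220,3))   # arc facing the side camera
    best=max(((cv2.remap(M,*np.array([proj("side",(x+.075*np.cos(t),y+.075*np.sin(t),.014)) for t in b],np.float32).T[:,:,None],1).mean(),x,y) for x in np.arange(.64,.667,.002) for y in np.arange(.27,.297,.002)))
    print(np.round(best,4))
# change map outside the nest, static objects
d=cv2.absdiff(cv2.imread("pics/side0.png"),B).max(2)
for k,X in dict(sq=(.469,-.014,.03),pl=(.546,.133,.025),pr=(.557,-.141,.025),mug=(.566,.455,.08),peel=(.563,-.435,.01)).items():
    u,v=proj("side",X).astype(int);print(k,(d[v-15:v+15,u-15:u+15]>40).mean().round(3))
```

```text
[235.275   0.644   0.29 ]
[210.3119   0.644    0.29  ]
sq 0.1
pl 0.139
pr 0.119
mug 0.0
peel 0.0
```

The tin's outline hasn't moved, and xl's bar height and yaw match a seated pose.

```bash
python3 -c "
from rig import manip
print(manip.sign_off())"
```

```text
the job is handed in; nothing more can be done
None
```

I placed all four cutters nested in the tin, each lowered to contact, then released, and handed the job in at about 32 s of robot time; the first pinch of cutter_l closed on nothing and had to be repeated, cutter_xl's final seating was checked by measurement only, and the hand-in gave no verdict.

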